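# Enter three cells on the cell counter

### The arm

A 6-joint arm with a two-finger parallel gripper is mounted at the origin on a cart in front of the work surface, level with it; the furniture and walls round the work are solid. World frame = base frame: x ahead of the robot, y to its left, z up, the work surface at z = 0. Lengths are in m, angles in rad, forces in N, time in s.
With the tool pointing down it reaches from about 0.225 to 0.875 m from the base axis. Payload 3.4 kg.
Tool frame: the origin (TCP) lies at the very end of the fingers, on their centre line; the grasp point (between the pads) lies 19 mm behind it; z points along the fingers, y is the line along which they close (so a half turn about z gives the same grasp; the last joint's range is limited). The gripper opens to 85 mm and grips with 20 to 120 N. Pads are 22 mm wide; open, the fingers measure 114 mm over their backs; the gripper's body (76 mm by 85 mm) begins 54 mm behind the grasp point. The pads swing forward as they close: fully open they stand 13 mm farther back than shut.
Start: joints at [-1.284, 0.276, 1.505, -0, 1.361, -0.121], TCP at [0.228, -0.528, 0.231] pointing down, gripper open.
Joint ranges: [-2.89, 2.89], [-0.75, 2.08], [0.22, 2.7], [-1.18, 4.32], [0.11, 2.71], [-2.7, 2.7]. Speed limits (rad/s): [2.57, 2.57, 3.14, 3.14, 3.14, 3.14].

### API

Orientations are given as a unit quaternion [w, x, y, z].
In Python, from rig import readout, vision, manip gives the robot as it stands.
- The arm moves only by the shell command python3 -m handwheel 'ROWS' [FORCE]. ROWS is JSON, a list of rows, each a list of 3 entries, a list of its own where there are three numbers: the shift along the tool's x, y, z in mm, then the turn, a rotation vector about the tool's x, y, z in units of 6 degrees (1.0 is 6 degrees), then the closure, from -1 (fully open) to 1 (shut), so that 0 is half open. A call has 1 to 20 rows; each row shifts and turns the commanded pose from where the row before left it, along the tool's axes as they then stand; what a row does not reach is not made up. A row lasts 1/8 s, in which the tool goes at most 62.5 mm and 10.7 degrees, less where a joint would pass 70% of its speed; a pose out of reach is approached as far as the arm can. A call is refused whole if a number of a shift passes 62.5 or a number of a turn 1, either way. A call with a gripper value outside its range is refused whole. The fingers move at their own pace and stop on an object; FORCE is the grip in N (left out, the last holds). Time passes only in rows, so rows that do not move let the fingers close. It gives the time, the measured TCP pose, the force, the opening and the grip force at its end, in the units of the state.
- readout.get_state(): the state, without advancing time (a new reading comes with each control period).
- vision.get_image(name): name is "scene" or "top" or "wrist"; returns the picture (480x640x3 uint8, blue, green, red); there is no depth.
- vision.camera_params(name): a dict with "intrinsics" (3x3 intrinsics, pixels), "dist" ([k1, k2, p1, p2, k3] as OpenCV has them; the pictures are not rectified), "rvec" (rotation vector, rad) and "tvec" (3), from world to camera coordinates, as OpenCV has them; the wrist camera has in their place "hand_eye" (4x4, takes a point from camera to tool coordinates, whose origin is the TCP and whose axes are the flange's). Camera axes: x right, y down, z forward; pixel columns grow to the right and rows downward; lengths in m; the calibration is good to about 2 mm. A picture is of the moment at which its call begins: read the wrist's pose just before it. camera_params takes no time and is no camera call.
- manip.sign_off(): hands the job in; it is judged then, once.
The state is a dict: "clock": time; "qpos": joint angles; "qd": joint speeds; "effort": joint torques, N m; "position": TCP position; "ee_rot": TCP orientation; "contact_force": force on the tool from outside, world axes, zero at the start; "moment": the same for the moment, N m; "width": finger opening in m; "gripper_force": force on a finger pad.
Only numpy, scipy, OpenCV 4.12 (cv2) and the standard library are available. Lean on these libraries where they do the work, as an engineer would, in place of code of your own. Each camera call takes 0.05 s, during which the arm holds its last target. There are 200 camera calls.

### The job

Three cells have been seen on the blood smear: enter them on the grey cell counter by pressing, with a fingertip, first its middle key, then the key at its left end, then the key at its right end (left and right as you see them from the robot). Press each key lightly, only until it is fully down, where it stays by itself; leave the other two keys up. Do not grasp, lift or shift the counter, and leave everything round it where it is.

Things in the scene. Friction and masses are not known exactly. Their poses are not given: they have to be found in the camera images.
- counter: grey cell counter, loose on the table, 90 mm deep (x), 163 wide (y), 45 high, 0.42 kg; dark knob on its right end. Origin: centre of its underside; x points from its front (the keys, facing the robot) to its taller back, y to its left end, z up. Five keys in a row along y near the front edge, 28 mm apart. In front of and between the keys the housing is at most 22 mm high
- key1_top (a point): top centre of the counter's left end key, axes as the counter's, 26 mm above the table when up, 3.5 mm lower when down. The key is 22 mm deep (x), 20 wide (y), 8 mm from the next; its top leans 8 degrees, lower at the front. From 8 mm behind this point (+x) the housing slopes up to above the height of a pressed key, so a fingertip deeper than 16 mm best presses on the front half
- key3_top (a point): top centre of the counter's middle key, axes as the counter's, 26 mm above the table when up, 3.5 mm lower when down. The key is 22 mm deep (x), 20 wide (y), 8 mm from the next; its top leans 8 degrees, lower at the front. From 8 mm behind this point (+x) the housing slopes up to above the height of a pressed key, so a fingertip deeper than 16 mm best presses on the front half
- key5_top (a point): top centre of the counter's right end key, axes as the counter's, 26 mm above the table when up, 3.5 mm lower when down. The key is 22 mm deep (x), 20 wide (y), 8 mm from the next; its top leans 8 degrees, lower at the front. From 8 mm behind this point (+x) the housing slopes up to above the height of a pressed key, so a fingertip deeper than 16 mm best presses on the front half
- counter_key1 (a joint): travel of the counter's left end key in m: 0 up, 0.0035 pressed fully down. It slides straight down against about 2.5 N, has no return spring and stays where it is pushed; at the bottom it meets a hard stop, so move down slowly and stop at 5 to 6 N
- counter_key2 (a joint): travel of the counter's second key from the left (to be left up) in m: 0 up, 0.0035 pressed fully down. It slides straight down against about 2.5 N, has no return spring and stays where it is pushed; at the bottom it meets a hard stop, so move down slowly and stop at 5 to 6 N
- counter_key3 (a joint): travel of the counter's middle key in m: 0 up, 0.0035 pressed fully down. It slides straight down against about 2.5 N, has no return spring and stays where it is pushed; at the bottom it meets a hard stop, so move down slowly and stop at 5 to 6 N
- counter_key4 (a joint): travel of the counter's fourth key from the left (to be left up) in m: 0 up, 0.0035 pressed fully down. It slides straight down against about 2.5 N, has no return spring and stays where it is pushed; at the bottom it meets a hard stop, so move down slowly and stop at 5 to 6 N
- counter_key5 (a joint): travel of the counter's right end key in m: 0 up, 0.0035 pressed fully down. It slides straight down against about 2.5 N, has no return spring and stays where it is pushed; at the bottom it meets a hard stop, so move down slowly and stop at 5 to 6 N
- petri_dish: round covered petri dish, 59 mm across, 14 mm high, lying beside the right end of the counter. Origin: centre of its underside. A bystander, to be left alone
- marker: capped marker pen lying behind the counter, 131 mm long (along its y), 16 mm high. Origin: centre of its underside. A bystander, to be left alone
- timer: square digital timer, 62 x 62 x 20 mm, lying near the table corner in front of the counter. Origin: centre of its underside. A bystander, to be left alone
- chamber_case: flat dark case with a hinged lid, 52 x 94 x 20 mm (its length along y), behind the counter. Origin: centre of its underside. A bystander, to be left alone
- stain_a: small brown bottle with a white cap, 42 mm across, 92 mm high, at the back. Origin: centre of its underside. A bystander, to be left alone
- stain_b: small white bottle with a ribbed cap, 45 mm across, 98 mm high, at the back. Origin: centre of its underside. A bystander, to be left alone
- cotton_jar: glass jar with a steel lid and lid knob, 74 mm across, 107 mm high, at the back. Origin: centre of its underside. A bystander, to be left alone

How it is judged:
On the way, in this order (a step that is already met when the one before it is completed fails the run):
1. the middle key is pressed down (value of joint counter_key3 above 0.0025 m), for 0.1 s.
2. then the left end key is pressed down (value of joint counter_key1 above 0.0025 m), for 0.1 s.
3. then the right end key is pressed down (value of joint counter_key5 above 0.0025 m), for 0.1 s.
At the end, for the whole second after the job is handed in: the middle, left end and right end keys are down (more than 2.5 of their 3.5 mm), the other two are up (less than 1 mm), and the counter stands flat and still on the table within 20 mm of where it stood (value of joint each of counter_key1, counter_key3, counter_key5 above 0.0025 m and value of joint each of counter_key2, counter_key4 below 0.001 m and distance of counter from where it was at the start of the episode below 0.02 m and height (world z) of counter below 0.008 m and angle between counter's own z axis and vertical below 0.1 rad and linear speed of counter below 0.02 m/s); the robot touches nothing.
It fails at once if one of the two keys that are not asked for is pressed (value of joint any of counter_key2, counter_key4 above 0.001 m).
It fails at once if a key is pressed out of order: left end before the middle key is down, or right end before the left end key is down ((value of joint counter_key1 above 0.001 m and value of joint counter_key3 below 0.002 m) or (value of joint counter_key5 above 0.001 m and value of joint counter_key1 below 0.002 m)).
It fails at once if the counter is struck or pressed harder than 40 N (contact force between the fingers and counter above 40 N).
It fails at once if the counter is lifted, tipped or shoved more than 20 mm (distance of counter from where it was at the start of the episode above 0.02 m or height (world z) of counter above 0.008 m or angle between counter's own z axis and vertical above 0.12 rad).
It fails at once if one of the other things is moved more than 20 mm, lifted or knocked over (distance of any of petri_dish, marker, timer, chamber_case, stain_a, stain_b, cotton_jar from where it was at the start of the episode above 0.02 m or angle between any of stain_a, stain_b, cotton_jar's own z axis and vertical above 0.3 rad).
It also fails if it takes over 45 s, if anything falls off the work surface, if the arm or the gripper's body presses on something with over 40 N, if the wrist force passes 120 N, or if a joint passes its speed limit or range.

## Working session

There is one attempt and no reset: what is moved stays moved. The work goes in short steps, Python scripts to look and compute and a shell command to move; the robot and the scene stay as the last step left them, time stands still between calls to the robot, and variables do not carry over. Pictures are saved under pics/ and viewed, at most 10 in all, crops included, and the job is handed in when it is done.

```bash
mkdir -p pics
python3 - <<'E'
from rig import readout, vision
import cv2, numpy as np
s=readout.get_state(); print({k:np.round(v,4).tolist() for k,v in s.items()})
for n in("top","scene"):
    cv2.imwrite(f"pics/{n}0.png",vision.get_image(n)); p=vision.camera_params(n); print(n,{k:np.round(v,4).tolist() for k,v in p.items()})
print(vision.camera_params("wrist"))
E
```

```text
{'clock': 0.0, 'qpos': [-1.284, 0.2766, 1.5061, -0.0, 1.3607, -0.121], 'qd': [0.0008, 0.0016, 0.002, 0.0003, -0.0006, -0.0011], 'effort': [0.0014, -41.6758, -24.5805, 0.0002, 0.0111, 0.0], 'position': [0.2279, -0.5273, 0.2304], 'ee_rot': [-0.0009, 0.9793, 0.2025, -0.0001], 'contact_force': [0.1105, 0.6068, 0.5352], 'moment': [0.0454, 0.0272, 0.0133], 'gripper_force': 0.0, 'width': 0.0854}
top {'intrinsics': [[617.8169, 0.0, 313.9599], [0.0, 617.8169, 239.7311], [0.0, 0.0, 1.0]], 'dist': [-0.1568, 0.0, 0.0, 0.0, 0.0], 'rvec': [2.1561, -2.1758, 0.1677], 'tvec': [-0.1381, 0.5314, 1.059]}
scene {'intrinsics': [[551.2215, 0.0, 309.2678], [0.0, 551.2215, 246.3606], [0.0, 0.0, 1.0]], 'dist': [-0.1343, 0.0, 0.0, 0.0, 0.0], 'rvec': [0.8325, -2.5022, 1.1537], 'tvec': [0.3481, 0.3464, 0.7314]}
{'intrinsics': array([[427.45238149,   0.        , 315.42556742],
       [  0.        , 427.45238149, 235.07756573],
       [  0.        ,   0.        ,   1.        ]]), 'dist': array([-0.07413588,  0.        ,  0.        ,  0.        ,  0.        ]), 'hand_eye': array([[-2.12219162e-04, -9.45898948e-01, -3.24461299e-01,
         8.38054853e-02],
       [ 9.99999754e-01,  1.62807481e-05, -7.01529128e-04,
        -3.09101009e-04],
       [ 6.68858137e-04, -3.24461368e-01,  9.45898712e-01,
        -1.41619325e-01],
       [ 0.00000000e+00,  0.00000000e+00,  0.00000000e+00,
         1.00000000e+00]])}
```

View pics/top0.png

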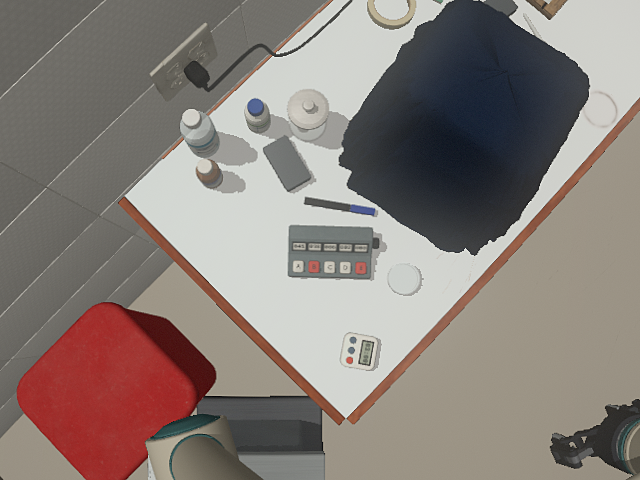

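View pics/scene0.png

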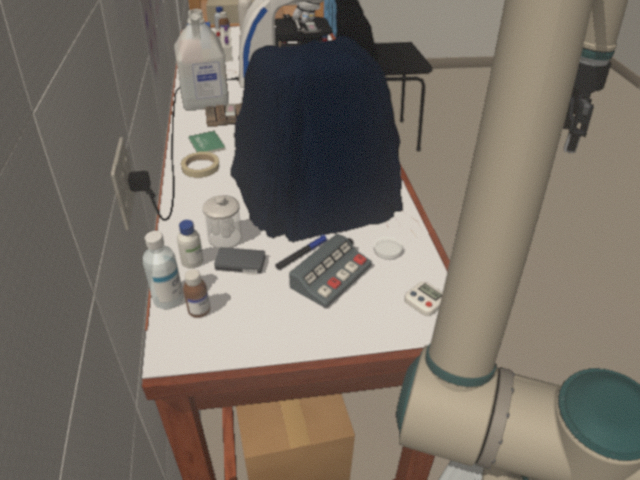

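Top view: keys A..E, left to right, at about (298,267), (314,267), (330,267), (345,268), (361,268). The dish is at (404,279), the timer at (361,352), and the tall covered microscope at upper right. I'll measure the key faces in both views.

```bash
cat > h.py <<'E'
import numpy as np, cv2
from rig import readout, vision
from scipy.spatial.transform import Rotation as R
def ext(n,s=None):
    p=vision.camera_params(n)
    if n=="wrist":
        q=s["ee_rot"]; T=np.eye(4); T[:3,:3]=R.from_quat([q[1],q[2],q[3],q[0]]).as_matrix(); T[:3,3]=s["position"]
        M=T@p["hand_eye"]; Rc,t=M[:3,:3],M[:3,3]
    else:
        A=cv2.Rodrigues(np.array(p["rvec"],float))[0]; Rc,t=A.T,-A.T@np.array(p["tvec"]).ravel()
    return p,Rc,t
def world(n,uv,z,s=None):
    p,Rc,t=ext(n,s)
    u=cv2.undistortPoints(np.array(uv,float).reshape(-1,1,2),np.array(p["intrinsics"]),np.array(p["dist"]))[:,0]
    d=np.c_[u,np.ones(len(u))]@Rc.T
    return t+d*((z-t[2])/d[:,2])[:,None]
def blobs(img,roi,thr=140,amin=40,amax=400):
    x0,y0,x1,y1=roi; c=img[y0:y1,x0:x1]; m=(c.max(2)>thr).astype(np.uint8)
    n,l,st,ce=cv2.connectedComponentsWithStats(m)
    return [(*np.round(ce[i]+[x0,y0],2),int(st[i,4])) for i in range(1,n) if amin<st[i,4]<amax]
E
python3 - <<'E'
from h import *
t=cv2.imread("pics/top0.png"); s=cv2.imread("pics/scene0.png")
b=sorted(blobs(t,(290,256,371,279))); print(b); print(world("top",[x[:2] for x in b],.0255).round(4))
b=sorted(blobs(s,(310,245,375,300))); print(b)
if b: print(world("scene",[x[:2] for x in b],.0255).round(4))
print("body corners top z.045(back), front z.02",world("top",[(289,226),(372,226)],.045).round(3).tolist(),world("top",[(289,277),(371,280)],.02).round(3).tolist())
print("dish,timer,marker",world("top",[(404,279),(361,352),(340,206)],.012).round(3).tolist())
print("microscope base-ish",world("top",[(340,160),(450,250),(400,225)],0.1).round(3).tolist(), ext("top")[2])
c=cv2.resize(t[215:290,280:385],None,fx=5,fy=5,interpolation=2)
c2=cv2.resize(s[230:310,280:380],(525,420),interpolation=2)
cv2.imwrite("pics/c1.png",np.vstack([c[:,:525],c2])[:600] if 0 else c)
E
```

```text
[(np.float64(297.79), np.float64(265.75), 118), (np.float64(310.82), np.float64(277.81), 62), (np.float64(313.15), np.float64(266.19), 113), (np.float64(329.0), np.float64(266.6), 124), (np.float64(344.86), np.float64(266.95), 116), (np.float64(360.22), np.float64(267.58), 118)]
[[ 0.485  -0.1139  0.0255]
 [ 0.4633 -0.1369  0.0255]
 [ 0.484  -0.1412  0.0255]
 [ 0.483  -0.1695  0.0255]
 [ 0.4821 -0.1978  0.0255]
 [ 0.4807 -0.2253  0.0255]]
[(np.float64(324.05), np.float64(290.59), 106), (np.float64(333.36), np.float64(282.34), 83), (np.float64(342.08), np.float64(274.26), 97), (np.float64(350.81), np.float64(266.37), 94)]
[[ 0.484  -0.1112  0.0255]
 [ 0.4827 -0.139   0.0255]
 [ 0.482  -0.1667  0.0255]
 [ 0.481  -0.1948  0.0255]]
body corners top z.045(back), front z.02 [[0.554, -0.099, 0.045], [0.553, -0.246, 0.045]] [[0.465, -0.098, 0.02], [0.459, -0.245, 0.02]]
dish,timer,marker [[0.46, -0.306, 0.012], [0.331, -0.225, 0.012], [0.595, -0.192, 0.012]]
microscope base-ish [[0.658, -0.187, 0.1], [0.503, -0.371, 0.1], [0.546, -0.287, 0.1]] [ 0.38870339 -0.11492421  1.1219195 ]
```

View pics/c1.png

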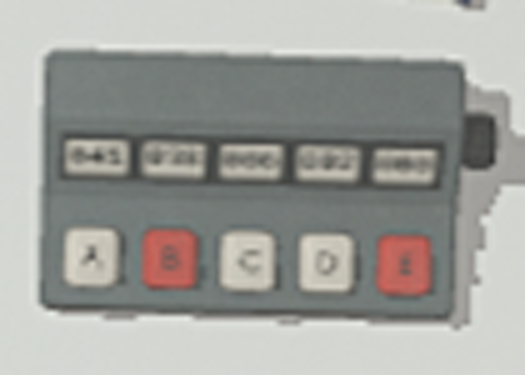

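Keys located: key 1 (0.4845, -0.1126), key 3 (0.4825, -0.168), key 5 (0.480, -0.224), counter yaw about -2.2°. I'll close the gripper and turn so the tool's x runs along +y, its y along +x and its z down. Then I'll move to stand in front of the keys.

```bash
python3 -m handwheel '[[[0,0,0],[0,0,-1],1],[[0,0,0],[0,0,-1],1],[[0,0,0],[0,0,-1],1],[[0,0,0],[0,0,-1],1],[[0,0,0],[0,0,-1],1],[[0,0,0],[0,0,-1],1],[[0,0,0],[0,0,-1],1],[[0,0,0],[0,0,-1],1],[[0,0,0],[0,0,-1],1],[[0,0,0],[0,0,-1],1],[[0,0,0],[0,0,-0.73],1]]' 20 && python3 -m handwheel '[[[20,10,4],[0,0,0],1],[[37,18,8],[0,0,0],1],[[45,22,10],[0,0,0],1],[[45,22,10],[0,0,0],1],[[45,22,10],[0,0,0],1],[[45,22,10],[0,0,0],1],[[45,22,10],[0,0,0],1],[[45,22,10],[0,0,0],1],[[25,12,5],[0,0,0],1],[[15,6,3],[0,0,0],1],[[0,0,0],[0,0,0],1],[[0,0,0],[0,0,0],1]]'
python3 - <<'E'
from h import *
s=readout.get_state(); im=vision.get_image("wrist"); cv2.imwrite("pics/w0.png",im)
q=s["ee_rot"]; print(s["clock"],s["position"],R.from_quat([q[1],q[2],q[3],q[0]]).as_matrix().round(4).tolist(),s["width"],s["contact_force"],s["qpos"])
import pickle; pickle.dump(s,open("w0.pkl","wb"))
E
```

```text
clock: 1.48
position: [0.2279, -0.5275, 0.2308]
ee_rot: [-0.0, 0.72, 0.694, 0.0]
contact_force: [0.2, 0.2, 0.8]
width: 0.0005
gripper_force: 0.0
clock: 2.98
position: [0.4201, -0.1688, 0.1515]
ee_rot: [0.0, 0.721, 0.693, -0.0]
contact_force: [0.5, -0.3, -1.0]
width: -0.0001
gripper_force: 0.0
2.975 [ 0.42011679 -0.16881065  0.15147191] [[0.04, 0.9992, 0.0001], [0.9992, -0.04, -0.0008], [-0.0008, 0.0001, -1.0]] -0.000113056458452918 [ 0.52076584 -0.31512715 -0.97991782] [-5.35425285e-01  1.56268280e-01  1.87963573e+00 -7.35109210e-04
  1.10521956e+00 -4.95131169e-01]
```

View pics/w0.png

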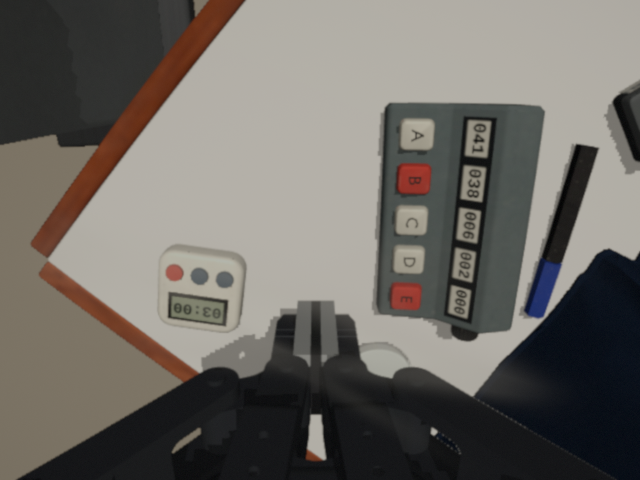

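Wrist view: keys A..E at about (417,135), (414,179), (411,220), (408,259), (406,296). The shut fingertips are at (315,302).

Run:
```python
from h import *; import pickle
s=pickle.load(open("w0.pkl","rb")); im=cv2.imread("pics/w0.png")
h=cv2.cvtColor(im,cv2.COLOR_BGR2HSV)
b=sorted([x for x in blobs(im,(388,110,440,315),130,200,2000)],key=lambda x:x[1]); print([tuple(map(float,x)) for x in b])
P=world("wrist",[x[:2] for x in b],.0258,s); print(P.round(4))
ax=s["position"]; q=s["ee_rot"]; M=R.from_quat([q[1],q[2],q[3],q[0]]).as_matrix()
print("in tool mm",((P-ax)@M*1000).round(1))
d=P[0]-P[-1]; print("yaw deg",np.degrees(np.arctan2(-d[0],d[1])))
p,Rc,t=ext("wrist",s); 
for c in ([0,0,0],[.011,.0145,0],[-.011,-.0145,0]):
    w=ax+M@np.array(c); print(c,cv2.projectPoints(((w-t)@Rc)[None],np.zeros(3),np.zeros(3),np.array(p["intrinsics"]),np.array(p["dist"]))[0].ravel().round(1))
```

```text
[(417.08, 133.41, 871.0), (414.28, 178.0, 716.0), (411.54, 219.5, 778.0), (408.68, 258.66, 674.0), (406.05, 295.93, 603.0)]
[[ 0.4849 -0.1128  0.0258]
 [ 0.484  -0.1406  0.0258]
 [ 0.4831 -0.1681  0.0258]
 [ 0.482  -0.1957  0.0258]
 [ 0.4811 -0.2238  0.0258]]
in tool mm [[ 58.7  62.5 125.6]
 [ 30.8  62.7 125.7]
 [  3.3  62.9 125.7]
 [-24.3  62.9 125.7]
 [-52.4  63.2 125.7]]
yaw deg -1.9529109105344453
[0, 0, 0] [315.3 323.8]
[0.011, 0.0145, 0] [354.6 297.8]
[-0.011, -0.0145, 0] [277.9 348.5]
```

All three cameras agree. Now go above the middle key, with the TCP 7.5 mm in front of the key centre, and descend to about 32 mm.

```bash
python3 -m handwheel '[[[1,18,10],[0,0,0],1],[[1,25,20],[0,0,0],1],[[1.3,12.4,30],[0,0,0],1],[[0,0,30],[0,0,0],1],[[0,0,15],[0,0,0],1],[[0,0,9],[0,0,0],1],[[0,0,5.5],[0,0,0],1],[[0,0,0],[0,0,0],1],[[0,0,0],[0,0,0],1]]'
python3 - <<'E'
from h import *
im=vision.get_image("wrist"); cv2.imwrite("pics/w1.png",im)
E
```

```text
clock: 4.15
position: [0.4763, -0.1673, 0.0324]
ee_rot: [0.001, 0.721, 0.693, 0.0]
contact_force: [0.4, -0.4, -0.1]
width: 0.0001
gripper_force: 0.0
```

View pics/w1.png

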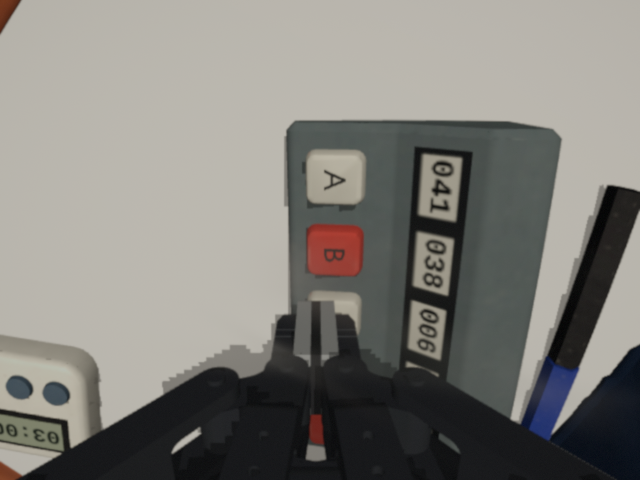

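The shut tip (cols 297–335, about 15 mm deep) stands over the front part of key C (cols 307–361), clear of B. I'll move back 2 mm, then descend slowly.

```bash
python3 -m handwheel '[[[-0.7,2,1],[0,0,0],1],[[0,0,2],[0,0,0],1],[[0,0,1],[0,0,0],1],[[0,0,0.5],[0,0,0],1],[[0,0,0.5],[0,0,0],1],[[0,0,0.5],[0,0,0],1],[[0,0,0],[0,0,0],1]]'; python3 -m handwheel '[[[0,0,0.5],[0,0,0],1],[[0,0,0.5],[0,0,0],1],[[0,0,0],[0,0,0],1]]'
```

```text
clock: 5.08
position: [0.4774, -0.1678, 0.0263]
ee_rot: [-0.0, 0.721, 0.693, -0.0]
contact_force: [-1.7, -0.9, 2.8]
width: 0.0
gripper_force: 1.4
clock: 5.45
position: [0.4777, -0.1678, 0.0252]
ee_rot: [-0.0, 0.721, 0.693, -0.0]
contact_force: [-1.7, -0.5, 2.4]
width: 0.0001
gripper_force: 1.4
```

```bash
python3 -m handwheel '[[[0,0,0.5],[0,0,0],1],[[0,0,0.5],[0,0,0],1],[[0,0,0.5],[0,0,0],1],[[0,0,0],[0,0,0],1]]'; python3 -m handwheel '[[[0,0,0.4],[0,0,0],1],[[0,0,0.3],[0,0,0],1],[[0,0,0],[0,0,0],1]]'
```

```text
clock: 5.95
position: [0.4778, -0.1678, 0.0237]
ee_rot: [-0.0, 0.721, 0.693, -0.0]
contact_force: [-1.9, 0.6, 1.4]
width: -0.0002
gripper_force: 1.4
clock: 6.32
position: [0.4775, -0.1678, 0.023]
ee_rot: [-0.0, 0.721, 0.693, -0.0]
contact_force: [-3.7, 0.5, 3.3]
width: 0.0002
gripper_force: 1.9
```

```bash
python3 -m handwheel '[[[0,0,0.3],[0,0,0],1],[[0,0,0],[0,0,0],1]]'; python3 -m handwheel '[[[0,0,0.3],[0,0,0],1],[[0,0,0],[0,0,0],1]]'
```

```text
clock: 6.58
position: [0.4774, -0.1678, 0.0229]
ee_rot: [-0.0, 0.721, 0.693, -0.0]
contact_force: [-4.6, -0.3, 4.7]
width: 0.0001
gripper_force: 2.7
clock: 6.82
position: [0.4775, -0.1678, 0.0228]
ee_rot: [-0.0, 0.721, 0.693, -0.0]
contact_force: [-4.0, 0.2, 7.5]
width: 0.0002
gripper_force: 3.7
```

It met a hard stop at z = 22.8 mm. Lift clear and look.

```bash
python3 -m handwheel '[[[0,0,-2],[0,0,0],1],[[0,0,-5],[0,0,0],1],[[0,0,-15],[0,0,0],1],[[-10,-10,-25],[0,0,0],1],[[-20,-20,-25],[0,0,0],1],[[-5,-10,-10],[0,0,0],1],[[0,0,0],[0,0,0],1]]'
python3 - <<'E'
from h import *; import pickle
s=readout.get_state(); im=vision.get_image("wrist"); pickle.dump(s,open("w2.pkl","wb")); cv2.imwrite("pics/w2.png",im)
b=sorted([x for x in blobs(im,(300,60,560,330),130,300,2500)],key=lambda x:x[1]); print([tuple(map(float,x)) for x in b])
P=world("wrist",[x[:2] for x in b],.0258,s); print(P.round(4))
cv2.imwrite("pics/w2c.png",cv2.resize(im[80:330,330:580],(600,600),interpolation=2))
E
```

```text
clock: 7.7
position: [0.4366, -0.2015, 0.1054]
ee_rot: [0.001, 0.721, 0.693, 0.0]
contact_force: [-0.0, 0.3, -0.2]
width: -0.0002
gripper_force: 0.0
[(406.3, 77.78, 1347.0), (481.46, 82.53, 723.0), (403.5, 134.18, 1170.0), (475.85, 138.75, 623.0), (399.14, 186.58, 1143.0), (470.17, 192.24, 539.0), (397.71, 236.46, 1028.0), (464.64, 243.1, 498.0), (395.05, 282.67, 940.0), (459.29, 288.37, 415.0)]
[[ 0.485  -0.1134  0.0258]
 [ 0.5228 -0.1166  0.0258]
 [ 0.4841 -0.1408  0.0258]
 [ 0.5217 -0.1443  0.0258]
 [ 0.4823 -0.168   0.0258]
 [ 0.5207 -0.1725  0.0258]
 [ 0.4821 -0.1959  0.0258]
 [ 0.5197 -0.2014  0.0258]
 [ 0.4813 -0.2238  0.0258]
 [ 0.5187 -0.2292  0.0258]]
```

View pics/w2c.png

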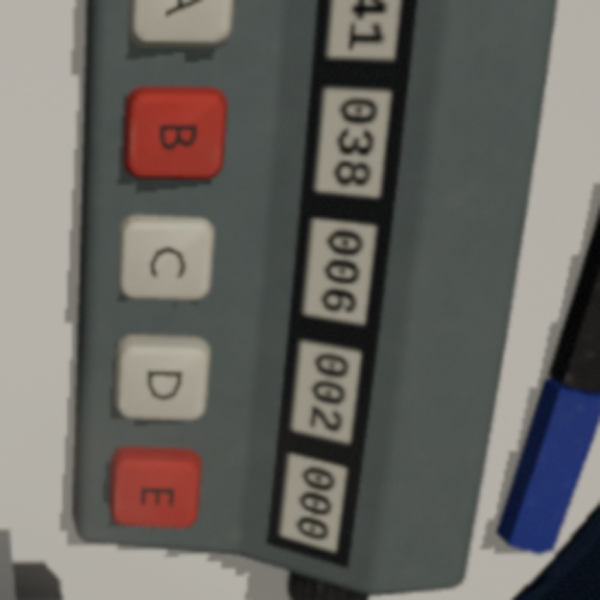

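C now sits about 3 mm lower than its row, with its shadow smaller. The others are unchanged and the counter hasn't moved. Next is key A, staying at z ≥ 90 mm while traversing.

```bash
python3 -m handwheel '[[[20,8,0],[0,0,0],1],[[30,12,5],[0,0,0],1],[[30,12,10],[0,0,0],1],[[10.3,5.7,20],[0,0,0],1],[[0,0,20],[0,0,0],1],[[0,0,10],[0,0,0],1],[[0,0,6],[0,0,0],1],[[0,0,3],[0,0,0],1],[[0,0,0],[0,0,0],1],[[0,0,0],[0,0,0],1]]'
```

```text
clock: 9.0
position: [0.478, -0.1128, 0.031]
ee_rot: [0.001, 0.721, 0.693, 0.0]
contact_force: [0.6, -0.6, -0.1]
width: -0.0004
gripper_force: 0.0
```

```bash
python3 -m handwheel '[[[0,0,2],[0,0,0],1],[[0,0,1],[0,0,0],1],[[0,0,0.5],[0,0,0],1],[[0,0,0.5],[0,0,0],1],[[0,0,0.5],[0,0,0],1],[[0,0,0.5],[0,0,0],1],[[0,0,0.5],[0,0,0],1],[[0,0,0.5],[0,0,0],1],[[0,0,0.5],[0,0,0],1],[[0,0,0.5],[0,0,0],1],[[0,0,0],[0,0,0],1]]'; python3 -m handwheel '[[[0,0,0.4],[0,0,0],1],[[0,0,0.3],[0,0,0],1],[[0,0,0],[0,0,0],1]]'
```

```text
clock: 10.38
position: [0.4776, -0.1125, 0.0234]
ee_rot: [-0.0, 0.721, 0.693, -0.0]
contact_force: [-2.4, 0.7, 2.7]
width: -0.0
gripper_force: 1.4
clock: 10.75
position: [0.4774, -0.1124, 0.0228]
ee_rot: [-0.0, 0.721, 0.693, -0.0]
contact_force: [-2.6, -0.3, 3.0]
width: 0.0
gripper_force: 1.7
```

```bash
python3 -m handwheel '[[[0,0,0.3],[0,0,0],1],[[0,0,0],[0,0,0],1]]'; python3 -m handwheel '[[[0,0,0.3],[0,0,0],1],[[0,0,0],[0,0,0],1]]'
```

```text
clock: 11.0
position: [0.4774, -0.1125, 0.0226]
ee_rot: [-0.0, 0.721, 0.693, -0.0]
contact_force: [-3.4, -0.9, 3.8]
width: 0.0004
gripper_force: 2.5
clock: 11.25
position: [0.4774, -0.1125, 0.0225]
ee_rot: [-0.0, 0.721, 0.693, -0.0]
contact_force: [-3.4, -0.4, 7.0]
width: 0.0
gripper_force: 3.7
```

Same stop. Lift, return to the viewpoint on the right (staying high) and check A numerically.

```bash
python3 -m handwheel '[[[0,0,-2],[0,0,0],1],[[0,0,-5],[0,0,0],1],[[0,0,-15],[0,0,0],1],[[-5,-7,-25],[0,0,0],1],[[-25,-10,-25],[0,0,0],1],[[-30,-12,-10],[0,0,0],1],[[-25,-8,0],[0,0,0],1],[[-5,0,0],[0,0,0],1],[[0,0,0],[0,0,0],1],[[0,0,0],[0,0,0],1]]'
python3 - <<'E'
from h import *; import pickle
s=readout.get_state(); im=vision.get_image("wrist"); cv2.imwrite("pics/w3.png",im)
b=sorted([x for x in blobs(im,(300,40,560,330),130,300,2500)],key=lambda x:x[1]); print([tuple(map(float,x)) for x in b])
print(world("wrist",[x[:2] for x in b],.0258,s).round(4))
E
```

```text
clock: 12.5
position: [0.4374, -0.2002, 0.104]
ee_rot: [-0.0, 0.721, 0.693, 0.0]
contact_force: [0.8, 0.3, -0.4]
width: 0.0003
gripper_force: 0.0
[(404.31, 80.82, 1327.0), (481.34, 85.08, 766.0), (402.88, 137.26, 1178.0), (475.57, 142.05, 630.0), (398.57, 189.93, 1146.0), (469.82, 195.9, 548.0), (397.08, 239.92, 1036.0), (464.07, 246.84, 498.0), (394.17, 286.3, 945.0), (458.67, 292.1, 415.0)]
[[ 0.4843 -0.1133  0.0258]
 [ 0.5227 -0.1162  0.0258]
 [ 0.484  -0.1407  0.0258]
 [ 0.5216 -0.1442  0.0258]
 [ 0.4824 -0.168   0.0258]
 [ 0.5206 -0.1725  0.0258]
 [ 0.4822 -0.1959  0.0258]
 [ 0.5196 -0.2014  0.0258]
 [ 0.4812 -0.2239  0.0258]
 [ 0.5186 -0.2292  0.0258]]
```

A is down by the same shift. Now key E.

```bash
python3 -m handwheel '[[[-10,15,0],[0,0,0],1],[[-11.9,22.7,14],[0,0,0],1],[[0,0,20],[0,0,0],1],[[0,0,20],[0,0,0],1],[[0,0,10],[0,0,0],1],[[0,0,6],[0,0,0],1],[[0,0,3],[0,0,0],1],[[0,0,0],[0,0,0],1],[[0,0,0],[0,0,0],1]]'
```

```text
clock: 13.68
position: [0.4743, -0.2246, 0.0317]
ee_rot: [0.001, 0.721, 0.693, 0.0]
contact_force: [-0.1, 0.9, -1.3]
width: -0.0001
gripper_force: 0.0
```

```bash
python3 -m handwheel '[[[0.8,0,2],[0,0,0],1],[[0,0,1.6],[0,0,0],1],[[0,0,0.5],[0,0,0],1],[[0,0,0.5],[0,0,0],1],[[0,0,0.5],[0,0,0],1],[[0,0,0.5],[0,0,0],1],[[0,0,0.5],[0,0,0],1],[[0,0,0.5],[0,0,0],1],[[0,0,0.5],[0,0,0],1],[[0,0,0.5],[0,0,0],1],[[0,0,0],[0,0,0],1]]'; python3 -m handwheel '[[[0,0,0.4],[0,0,0],1],[[0,0,0.3],[0,0,0],1],[[0,0,0],[0,0,0],1]]'
```

```text
clock: 15.05
position: [0.4739, -0.2235, 0.0235]
ee_rot: [-0.0, 0.721, 0.693, -0.0]
contact_force: [-2.6, -0.4, 2.7]
width: -0.0001
gripper_force: 1.4
clock: 15.42
position: [0.4738, -0.2235, 0.0228]
ee_rot: [-0.0, 0.721, 0.693, -0.0]
contact_force: [-3.1, 0.2, 3.5]
width: 0.0001
gripper_force: 1.7
```

```bash
python3 -m handwheel '[[[0,0,0.3],[0,0,0],1],[[0,0,0],[0,0,0],1]]'; python3 -m handwheel '[[[0,0,0.3],[0,0,0],1],[[0,0,0],[0,0,0],1]]'
```

```text
clock: 15.68
position: [0.4739, -0.2235, 0.0227]
ee_rot: [-0.0, 0.721, 0.693, -0.0]
contact_force: [-3.3, -0.2, 3.5]
width: -0.0005
gripper_force: 2.1
clock: 15.92
position: [0.4739, -0.2235, 0.0226]
ee_rot: [0.0, 0.721, 0.693, -0.0]
contact_force: [-5.0, 0.6, 5.8]
width: -0.0002
gripper_force: 3.2
```

Hard stop reached. Lift clear, back away and take a last look.

```bash
python3 -m handwheel '[[[0,0,-2],[0,0,0],1],[[0,0,-5],[0,0,0],1],[[0,0,-15],[0,0,0],1],[[0,-7,-25],[0,0,0],1],[[0,-15,-25],[0,0,0],1],[[0,-15,-10],[0,0,0],1],[[0,0,0],[0,0,0],1],[[0,0,0],[0,0,0],1]]'
python3 - <<'E'
from h import *
s=readout.get_state(); im=vision.get_image("wrist"); cv2.imwrite("pics/w4.png",im)
b=sorted([x for x in blobs(im,(300,0,560,300),130,300,2500)],key=lambda x:x[1]); print(world("wrist",[x[:2] for x in b],.0258,s).round(4))
cv2.imwrite("pics/w4c.png",cv2.resize(im[0:300,330:580],(500,600),interpolation=2))
E
```

```text
clock: 16.92
position: [0.437, -0.222, 0.1039]
ee_rot: [-0.0, 0.721, 0.693, 0.0]
contact_force: [-0.1, -0.1, -0.3]
width: 0.0001
gripper_force: 0.0
[[ 0.4843 -0.1139  0.0258]
 [ 0.5227 -0.1152  0.0258]
 [ 0.4841 -0.141   0.0258]
 [ 0.5217 -0.1433  0.0258]
 [ 0.4825 -0.1685  0.0258]
 [ 0.5207 -0.1715  0.0258]
 [ 0.4824 -0.1962  0.0258]
 [ 0.5199 -0.2005  0.0258]
 [ 0.5642 -0.2148  0.0258]
 [ 0.4807 -0.2232  0.0258]
 [ 0.5189 -0.2283  0.0258]]
```

View pics/w4c.png

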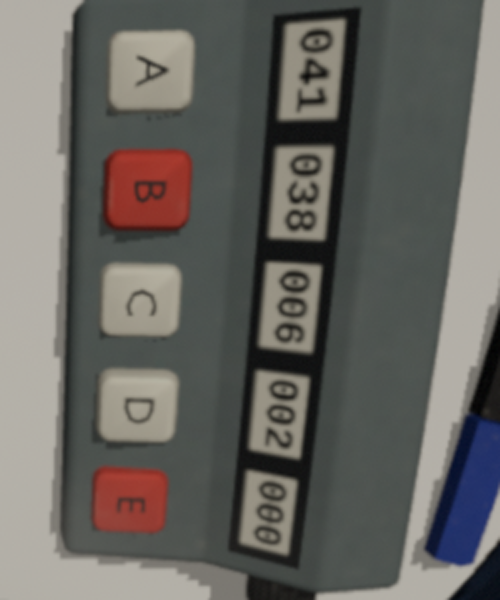

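A, C and E are low with almost no shadow, B and D stand up with full shadows, and the counter is in place. I'm handing the job in.

```bash
python3 -c "from rig import manip; print(manip.sign_off())"
```

```text
the job is handed in; nothing more can be done
None
```

I pressed the middle, left and right keys fully down in that order; the other two are up and the counter has not moved, and I handed the job in at about 17 s of robot time (sign-off returned no verdict).

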